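# Feel out the hidden cover release of a control unit

### The arm

A 6-joint arm with a two-finger parallel gripper is mounted at the origin on the work surface. World frame = base frame: x ahead of the robot, y to its left, z up, the work surface at z = 0. Lengths are in mm, angles in rad, forces in N, time in s.
With the tool pointing down it reaches from about 250 to 775 mm from the base axis. Payload 4 kg.
Tool frame: the origin (TCP) lies midway between the tips of the shut fingers; the grasp point (between the pads) lies 19 mm behind it (robot.tcp_to_grasp is the distance from the TCP to the grasp point, in mm); z points along the fingers, y is the direction in which the jaws open and shut (so a half turn about z gives the same grasp; the last joint's range is limited). The gripper opens to 94 mm and grips with 3 to 60 N. Pads are 16 mm wide; open, the fingers measure 119 mm over their backs; the gripper's body (75 mm by 177 mm) begins 78 mm behind the grasp point.
Start: joints at [1.112, 0.087, 1.371, -0, 1.684, -0.103], TCP at [191.599, 515.571, 166.206] pointing down, gripper open.
Joint ranges: [-3.1, 3.1], [-0.76, 2.03], [0.27, 2.55], [-1.08, 4.22], [0.17, 2.65], [-2.57, 2.57]. Speed limits (rad/s): [2.79, 2.79, 3.14, 3.14, 3.14, 3.14].

### API

Orientations are given as a 3x3 rotation matrix whose columns are the frame's x, y, z axes.
In Python, from bench import status, imaging, order, robot gives the robot as it stands. The module is installed in compiled form; this text tells all that it offers.
- The arm moves only by the tool servo_tool, never from a script. Its argument "series" is a list of rows, each a list of 4 numbers: the shift along the tool's x, y, z in mm, then the turn about the tool's z in degrees. A call has 1 to 10 rows; each row shifts and turns the commanded pose from where the row before left it, along the tool's axes as they then stand; what a row does not reach is not made up. A row lasts 1/10 s, in which the tool goes at most 50 mm and 8.59 degrees, less where a joint would pass 70% of its speed; a pose out of reach is approached as far as the arm can. A call with a gripper value outside its range is refused whole. "claw" is the finger opening in mm, from 0 to 94, set as the call begins (left out, the last holds). The fingers move at their own pace and stop on an object; "squeeze" is the grip in N (left out, the last holds). Time passes only in rows, so rows that do not move let the fingers close. It gives the time, the measured TCP pose, the force and the opening at its end, in the units of the state.
- status.get_state(): the state, without advancing time (a new reading comes with each control period).
- imaging.snapshot(name): name is "scene" or "top"; returns a dict with "color" (420x560x3 uint8, red, green, blue), "range_z" (420x560 float32, mm along the optical axis (not along the pixel's ray), 0 where there is no reading), "fx", "fy", "cx", "cy" (pixels), "rvec" (rotation vector, rad) and "tvec" (3), from world to camera coordinates, as OpenCV has them. Camera axes: x right, y down, z forward; pixel columns grow to the right and rows downward; lengths in mm; the calibration is good to about 2 mm. A picture is of the moment at which its call begins.
- order.finish_job(): hands the job in, once; it reports no verdict.
The state is a dict: "clock": time; "joint_positions": joint angles; "dq": joint speeds; "effort": joint torques, N m; "position": TCP position; "tcp_rot": TCP orientation; "contact_force": force on the tool from outside, world axes, zero at the start; "ft_torque": the same for the moment, N m; "finger_gap": finger opening in mm.
Only numpy, scipy, OpenCV 4.12 (cv2) and the standard library are available. Lean on these libraries where they do the work, as an engineer would, in place of code of your own. Each camera call takes 0.05 s, during which the arm holds its last target.

### The job

Open the grey control unit's cover: set a fingertip on the unit's front edge at either end, slide it along the edge until it finds the notch, and press the key inside the notch fully down so that the cover pops up. Then move clear. Use the fingertips only, pick nothing up, and leave the other things on the bench where they are.

Things in the scene. Friction and masses are not known exactly. Their poses are not given: they have to be found in the camera images.
- unit: Flat grey control unit, fixed, 200 deep (its x) x 360 wide (y) mm. Origin: centre of its underside on the bench; +x to its rear, +y to the robot's left, z up; the front edge faces the robot. Cover on the middle (x -60 to 100, |y| under 83 mm), its top 4 mm above the front edge's. Front panel knobs stick out 10 mm, under 40 mm height.
- edge_mid (a point): Middle of the front edge's flat top: a ledge 40 mm deep (unit x -100 to -60), 70 mm above the bench, along the whole 360 mm width. One notch cuts it, 48 mm long along y, as deep in x as the ledge, open to the front and above. Notch centre: anywhere within 45 mm of this point along y, new each time, to be felt or seen. In it: the key.
- edge_left (a point): Point on top of the front edge at its left (+y) end, unit x -80, y +110 mm, z 70: solid, never notched. The end spans y 85 to 180 mm, flush with the rest of the edge.
- edge_right (a point): Point on top of the front edge at its right (-y) end, unit x -80, y -110 mm, z 70: solid, never notched. The end spans y -180 to -85 mm, flush with the rest of the edge.
- key (a joint): Travel of the release key in the notch, m: 0 = up (flat top, 44 mm in y x 35 mm in x, 8 mm below the edge), 0.006 = fully down at its stop (14 mm below the edge). Same grey plastic as the unit. Moves straight down, takes about 5 to 7 N, stays where it is left; pressing it lifts the cover.
- cover (a joint): Opening angle of the cover about its rear edge, rad: 0 = shut, 0.06 = popped up (front rim about 10 mm up) with the key fully down. The key drives it.
- spool: Bystander: steel solder spool, 52 mm across, 42 high, standing on the rear of the unit's left end; origin at the centre of its underside.
- jar: Bystander: small clear screw jar, 44 mm across, 55 high, on the bench in front of the unit; origin at the centre of its underside.
- screwdriver: Bystander: screwdriver 160 mm long lying on the bench in front of the unit; lies along its x axis.
- meter: Bystander: red handheld meter, 150 x 80 x 40 mm, on the bench left of the unit; origin at the centre of its underside.
- board: Bystander: circuit board, 120 x 100 x 43 mm, with heat sinks, on the bench right of the unit; origin at the centre of its underside.
- pliers: Bystander: pliers with blue handles, about 165 x 60 x 12 mm, lying on the bench at the right front; origin at mid-length on the underside.

How it is judged (in metres and radians):
On the way, in this order (a step that is already met when the one before it is completed fails the run):
1. a fingertip is set on one end of the unit's front edge (contact force between the fingers and unit above 0.3 N and value of joint key below 0.001 m and x of the grasp point in the frame of unit below -0.04 m and (y of the grasp point in the frame of unit above 0.085 m or y of the grasp point in the frame of unit below -0.085 m)), for 0.05 s.
2. it touches along the middle stretch of the edge, the key still up (contact force between the fingers and anything else above 0.3 N and value of joint key below 0.001 m and x of the grasp point in the frame of unit below -0.04 m and y of the grasp point in the frame of unit between -0.084 and 0.084 m), for 0.1 s.
3. the key in the notch is pressed fully down (value of joint key above 0.005 m), for 0.2 s.
At the end, for the whole second after the job is handed in: The key is down (at least 5 of its 6 mm), the cover has popped up (over 0.045 rad), and each bystander is within 20 mm of where it stood (value of joint key above 0.005 m and value of joint cover above 0.045 rad and distance of each of spool, jar, screwdriver, meter, board, pliers from where it was at the start of the episode below 0.02 m); the robot touches nothing.
It fails at once if a bystander is lifted, carried or pushed away (20 mm or more) (distance of any of spool, jar, screwdriver, meter, board, pliers from where it was at the start of the episode above 0.02 m).
It also fails if it takes over 40 s, if anything falls off the work surface, if the arm or the gripper's body presses on something with over 40 N, if the wrist force passes 120 N, or if a joint passes its speed limit or range.

## Working session

There is one attempt and no reset: what is moved stays moved. The work goes in short steps, Python scripts to look and compute and a tool call to move; the robot and the scene stay as the last step left them, time stands still between calls to the robot, and variables do not carry over. Pictures are saved under pics/ and viewed, and the job is handed in when it is done.

Besides the shell and the picture viewer there is one more tool, called as a command line: name --pt "numbers of a row" for each row, then --argument value for the rest. servo_tool: Moves the arm, as the interface text tells. Its arguments: {"type":"object","properties":{"series":{"type":"array"},"claw":{"type":"number"},"squeeze":{"type":"number"}},"required":["series"]}

```bash
mkdir -p pics; python3 - <<'E'
from bench import status, imaging
import cv2,numpy as np
for n in("top","scene"):
    s=imaging.snapshot(n); cv2.imwrite(f"pics/{n}0.png",s["color"][:,:,::-1]); np.savez(f"{n}0.npz",**s)
    print(n,s["fx"],s["cx"],s["cy"],s["rvec"],s["tvec"])
st=status.get_state();print(st["clock"],st["position"],st["tcp_rot"],st["contact_force"],st["finger_gap"])
E
```

```text
top 533.9347343629569 277.4077163121745 207.00510531109617 [ 2.11791922 -2.17006713  0.14025699] [  -4.72197592  567.0125146  1309.86357904]
scene 467.0471768394796 286.81674512138744 204.59750025584958 [ 2.20949457  1.0081518  -0.41043116] [-337.47774196 -250.25680415 1613.35691409]
0.1 [191.35465265 515.02017099 165.11699577] [[-9.37358420e-01  3.48365434e-01 -8.47110286e-04]
 [ 3.48366428e-01  9.37356661e-01 -1.82259062e-03]
 [ 1.59116897e-04 -2.00352545e-03 -9.99997980e-01]] [ 0.0195148   0.89897509 -0.06620948] 93.63816677803891
```

```bash
ls pics
```

```text
scene0.png
top0.png
```

View pics/top0.png

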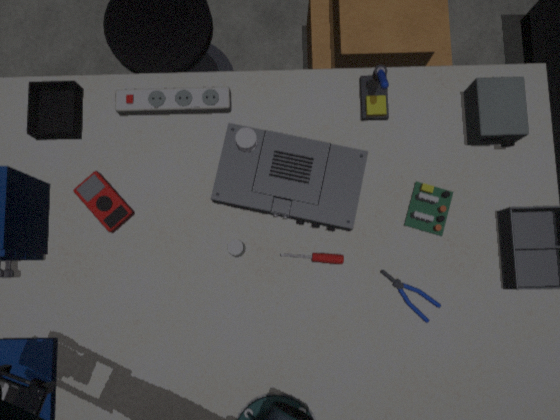

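View pics/scene0.png

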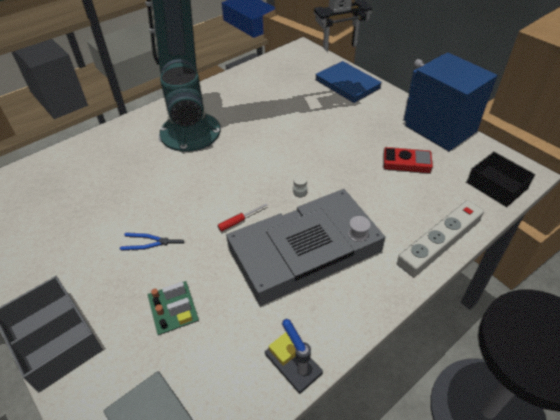

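The top view shows the unit with corners near (230,125), (367,150), (352,229) and (212,199). There is a notch-like patch near (281,207) on its front edge. Next I'll measure the unit from the depth image.

```bash
cat >h.py <<'E'
import numpy as np,cv2
def world(s):
    R,_=cv2.Rodrigues(s["rvec"]);t=np.array(s["tvec"]).ravel()
    z=s["range_z"].astype(float);v,u=np.mgrid[:z.shape[0],:z.shape[1]]
    c=np.stack([(u-s["cx"])/s["fx"]*z,(v-s["cy"])/s["fy"]*z,z],-1)
    return (c-t)@R
E
python3 - <<'E'
from h import *
s=np.load("top0.npz");W=world(s)
m=((W[...,2]>60)&(W[...,2]<82)&(s["range_z"]>0)).astype(np.uint8)
m[:, :200]=0;m[:,385:]=0;m[240:]=0;m[:110]=0
n,l,st,_=cv2.connectedComponentsWithStats(m);i=1+st[1:,4].argmax();print(st[i])
P=W[l==i]; 
r=cv2.minAreaRect(P[:,:2].astype(np.float32));print(r,cv2.boxPoints(r));print(np.percentile(P[:,2],[5,50,95]))
im=cv2.resize(s["color"][100:250,195:385,::-1],None,fx=4,fy=4,interpolation=cv2.INTER_CUBIC)
cv2.imwrite("pics/crop0.png",cv2.convertScaleAbs(im,alpha=1.6))
E
```

```text
[  211   123   157   107 10909]
((642.499267578125, -50.27496337890625), (360.720458984375, 201.35336303710938), 76.60546875) [[ 502.77985 -202.40677]
 [ 698.65594 -249.0513 ]
 [ 782.2187   101.85684]
 [ 586.3426   148.50137]]
[64.94740323 70.56866878 76.20690199]
```

View pics/crop0.png

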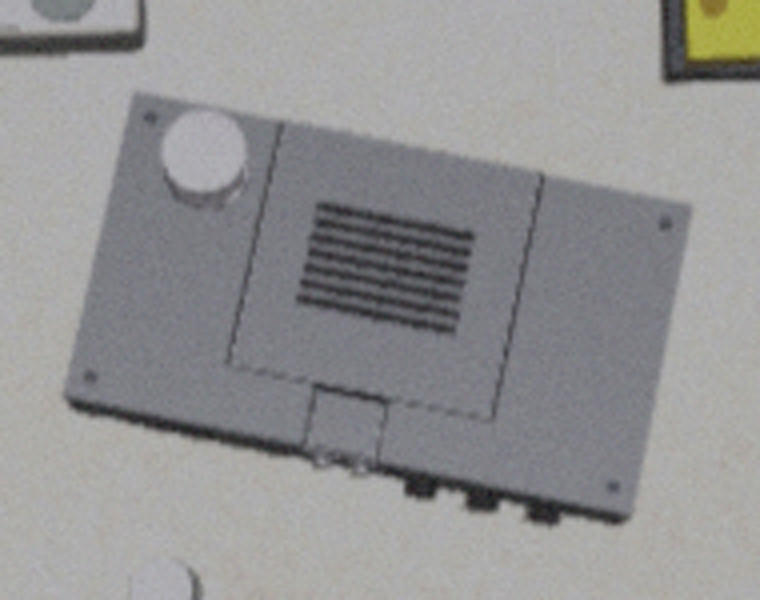

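```bash
cat >>h.py <<'E'
C=np.array([642.5,-50.3]);ux=np.array([.9728,-.2317]);uy=np.array([.2317,.9728])
def U(p): d=np.asarray(p)[...,:2]-C; return np.stack([d@ux,d@uy],-1)
def toW(x,y): return C+x*ux+y*uy
E
python3 - <<'E'
from h import *
from bench import status
s=np.load("top0.npz");W=world(s)
# profile along ledge from depth
u=U(W);z=W[...,2]
for y in range(-170,175,10):
    k=(abs(u[...,0]+82)<12)&(abs(u[...,1]-y)<5)&(z>40);print(y,k.sum(),round(np.median(z[k]),1),end=' | ')
print()
R,_=cv2.Rodrigues(s["rvec"]);t=s["tvec"].ravel();o=-R.T@t
def ray(px,py,h):
    d=R.T@np.array([(px-s["cx"])/s["fx"],(py-s["cy"])/s["fy"],1]);return o+d*(h-o[2])/d[2]
for c in[(307,440),(318,390),(385,405),(376,455),(345,420),(68,398),(628,520),(690,205),(135,95)]:
    p=ray(195+(c[0]-1.5)/4,100+(c[1]-1.5)/4,70);print(c,p.round(1),U(p).round(1))
p=status.get_state();T=p["tcp_rot"]
for x,y in((-82,110),(-82,20)):
    w=toW(x,y);print(x,y,w,np.hypot(*w))
    d=np.r_[w,100]-p["position"];print("tool shift",(T.T@d).round(1))
E
```

```text
-170 38 68.7 | -160 40 68.6 | -150 38 68.7 | -140 39 70.2 | -130 39 69.1 | -120 39 68.7 | -110 40 68.8 | -100 39 69.9 | -90 39 69.3 | -80 39 68.5 | -70 40 69.3 | -60 39 68.8 | -50 39 69.0 | -40 39 69.6 | -30 39 69.4 | -20 39 64.5 | -10 38 61.6 | 0 39 60.7 | 10 40 61.7 | 20 38 61.2 | 30 40 66.5 | 40 40 69.7 | 50 38 69.6 | 60 38 69.7 | 70 40 69.5 | 80 38 68.8 | 90 36 69.8 | 100 37 68.6 | 110 39 68.7 | 120 38 69.9 | 130 40 68.4 | 140 37 69.5 | 150 38 68.9 | 160 37 69.7 | 170 37 69.9 | 
(307, 440) [556.3  -3.7  70. ] [-94.6  25.4]
(318, 390) [587.4 -11.2  70. ] [-62.7  25.3]
(385, 405) [576.9 -52.4  70. ] [-63.3 -17.3]
(376, 455) [545.9 -46.   70. ] [-95.  -18.2]
(345, 420) [568.2 -27.5  70. ] [-77.6   5. ]
(68, 398) [586.3 143.8  70. ] [-99.7 175.8]
(628, 520) [ 501.9 -199.4   70. ] [-102.2 -177.6]
(690, 205) [ 698.7 -246.6   70. ] [ 100.1 -177.9]
(135, 95) [779.1 100.2  70. ] [ 98.  178.1]
-82 110 [588.2174  75.7074] 593.0694057844495
tool shift [-525.1 -273.4   65.6]
-82 20 [567.3644 -11.8446] 567.4880236062432
tool shift [-536.  -362.7   65.8]
```

servo_tool --pt "0 0 0 -7" --pt "-30 -21 0 0" --pt "-30 -21 0 0" --pt "-30 -21 0 0" --pt "-30 -21 0 0" --pt "-30 -21 0 0" --pt "-30 -21 0 0" --pt "-30 -21 0 0" --pt "-30 -21 0 0" --pt "-30 -21 0 0" --claw 0 --squeeze 10

```text
clock: 1.1
position: [411.0, 267.8, 165.7]
tcp_rot: [[-0.973, 0.232, -0.001], [0.232, 0.973, -0.0], [0.001, -0.0, -1.0]]
contact_force: [-0.5, 0.7, 0.3]
finger_gap: 17.5
```

servo_tool --pt "-30 -21 0 0" --pt "-30 -21 0 0" --pt "-30 -21 0 0" --pt "-30 -21 0 0" --pt "-30 -21 0 0" --pt "-30 -21 0 0" --pt "0 0 30 0" --pt "0 0 25 0" --pt "0 0 0 0"

```text
clock: 2.0
position: [553.2, 104.2, 106.0]
tcp_rot: [[-0.973, 0.232, -0.01], [0.232, 0.973, -0.001], [0.01, -0.003, -1.0]]
contact_force: [-0.5, 0.4, -0.6]
finger_gap: 0.4
```

```bash
cat >>h.py <<'E'
def rep():
    from bench import status
    s=status.get_state();T=s["tcp_rot"];p=s["position"]
    print("t",s["clock"],"p",p.round(1),"unit",U(p).round(1),"F",s["contact_force"].round(2),"gap",round(s["finger_gap"],1),"yawerr deg",np.degrees(np.arctan2(T[0,1]*uy[1]-T[1,1]*uy[0],T[:2,1]@uy)).round(2),"z",T[:,2].round(3))
E
python3 -c "
from h import *;rep()"
```

```text
t 2.0 p [553.2 104.2 106. ] unit [-122.6  129.7] F [-0.49  0.44 -0.57] gap 0.4 yawerr deg 0.03 z [-0.01  -0.001 -1.   ]
```

servo_tool --pt "-21 -10 0 0" --pt "-20 -10 0 0" --pt "0 0 15 0" --pt "0 0 10 0" --pt "0 0 0 0" --pt "0 0 0 0"

```text
clock: 2.6
position: [590.6, 76.7, 85.7]
tcp_rot: [[-0.973, 0.231, -0.002], [0.231, 0.973, 0.0], [0.002, -0.0, -1.0]]
contact_force: [-0.2, -0.9, -0.6]
finger_gap: 0.4
```

```bash
python3 -c "
from h import *;rep()"
```

```text
t 2.6 p [590.6  76.7  85.7] unit [-79.9 111.5] F [-0.15 -0.85 -0.56] gap 0.4 yawerr deg -0.07 z [-0.002  0.    -1.   ]
```

servo_tool --pt "0 0 6 0" --pt "0 0 4 0" --pt "0 0 2 0" --pt "0 0 1 0" --pt "0 0 0 0" --pt "0 0 0 0"

```text
clock: 3.2
position: [591.8, 76.0, 73.4]
tcp_rot: [[-0.973, 0.232, 0.0], [0.232, 0.973, 0.0], [-0.0, 0.0, -1.0]]
contact_force: [0.8, 0.2, -0.6]
finger_gap: 0.7
```

servo_tool --pt "1 0 1 0" --pt "0 0 1 0" --pt "0 0 0.5 0" --pt "0 0 0.5 0" --pt "0 0 0 0" --pt "0 0 0 0"

```text
clock: 3.8
position: [590.7, 76.2, 70.2]
tcp_rot: [[-0.973, 0.232, 0.0], [0.232, 0.973, 0.0], [0.0, 0.0, -1.0]]
contact_force: [0.6, -0.1, 0.3]
finger_gap: 0.4
```

servo_tool --pt "0 0 0.5 0" --pt "0 0 0.5 0" --pt "0 0 0 0" --pt "0 0 0 0"

```text
clock: 4.2
position: [590.7, 76.2, 69.2]
tcp_rot: [[-0.973, 0.232, 0.0], [0.232, 0.973, 0.0], [-0.0, 0.0, -1.0]]
contact_force: [-0.5, 0.0, -0.1]
finger_gap: 0.3
```

servo_tool --pt "0 0 0.5 0" --pt "0 0 0.5 0" --pt "0 0 0 0" --pt "0 0 0 0"

```text
clock: 4.6
position: [590.7, 76.3, 68.2]
tcp_rot: [[-0.973, 0.231, 0.0], [0.231, 0.973, 0.0], [0.0, 0.0, -1.0]]
contact_force: [-0.1, -0.2, 0.4]
finger_gap: 0.3
```

servo_tool --pt "0 0 0.5 0" --pt "0 0 0 0" --pt "0 0 0 0"

```text
clock: 4.9
position: [590.7, 76.3, 67.7]
tcp_rot: [[-0.973, 0.232, 0.0], [0.232, 0.973, 0.0], [0.0, 0.0, -1.0]]
contact_force: [0.4, -0.5, -0.3]
finger_gap: 0.6
```

servo_tool --pt "0 0 0.5 0" --pt "0 0 0 0" --pt "0 0 0 0"

```text
clock: 5.2
position: [590.7, 76.2, 67.2]
tcp_rot: [[-0.973, 0.232, -0.0], [0.232, 0.973, 0.0], [0.0, 0.0, -1.0]]
contact_force: [-0.3, -0.1, -0.0]
finger_gap: 0.3
```

```bash
python3 - <<'E'
from h import *
rep()
from bench import imaging
for n in("top","scene"):
    s=imaging.snapshot(n)
    a=(195,100,190,150) if n=="top" else (210,150,190,150)
    im=cv2.resize(s["color"][a[1]:a[1]+a[3],a[0]:a[0]+a[2],::-1],None,fx=4,fy=4,interpolation=cv2.INTER_CUBIC)
    cv2.imwrite(f"pics/{n}1.png",cv2.convertScaleAbs(im,alpha=1.6))
E
```

```text
t 5.2 p [590.7  76.2  67.2] unit [-79.7 111.1] F [-0.29 -0.13 -0.03] gap 0.3 yawerr deg -0.01 z [-0.  0. -1.]
```

View pics/scene1.png

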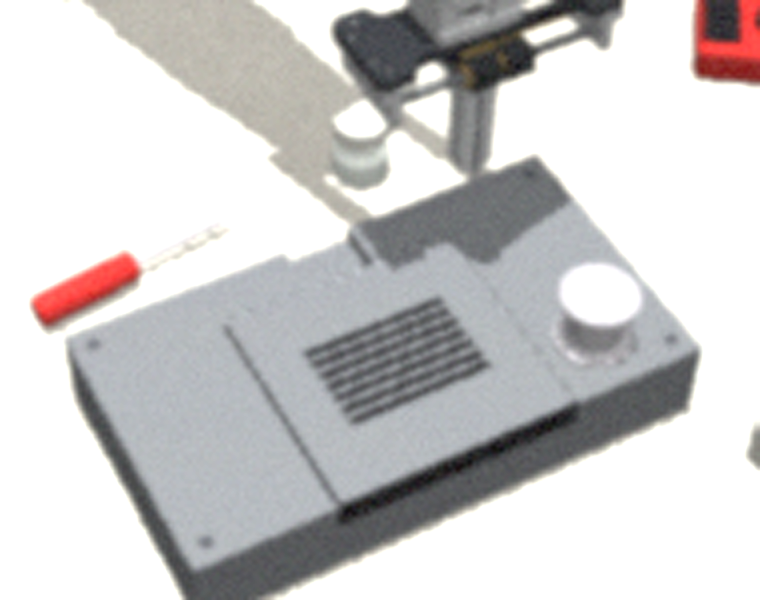

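View pics/top1.png

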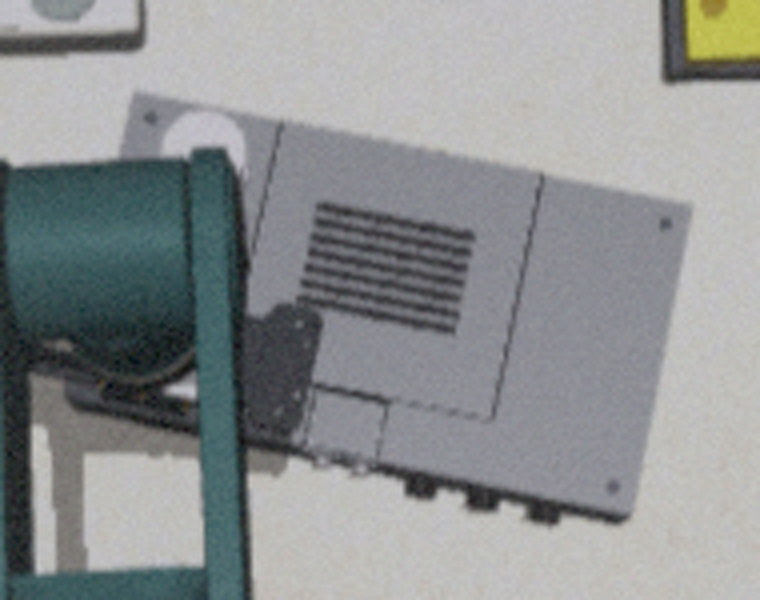

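```bash
python3 - <<'E'
from h import *
from bench import imaging,status
p=status.get_state()["position"]
s=imaging.snapshot("scene");W=world(s)
def pr(q):return cv2.projectPoints(np.array(q,float).reshape(-1,1,3),s["rvec"],s["tvec"],np.array([[s["fx"],0,s["cx"]],[0,s["fy"],s["cy"]],[0,0,1]]),None)[0].reshape(-1,2)
q=[p]+[np.r_[toW(x,y),70] for x,y in((-100,180),(-100,111),(-60,111),(-100,-180),(100,-180),(100,180))]
print(((pr(q)-[210,150])*4).round())
for cy in range(60,200,8):
    v,u=150+cy//4,210+470//4; w=W[v,u];print(cy,w.round(0),U(w).round(0))
m=(W[...,2]>64)&(W[...,2]<82);m[:180]=0;m[:,:220]=0;m[:,390:]=0
m=m.astype(np.uint8);n,l,st,_=cv2.connectedComponentsWithStats(m);i=1+st[1:,4].argmax();P=W[l==i]
print(cv2.minAreaRect(P[:,:2].astype(np.float32)),np.median(P[:,2]))
E
```

```text
[[460. 205.]
 [529. 151.]
 [445. 184.]
 [475. 221.]
 [ 56. 334.]
 [186. 569.]
 [695. 346.]]
60 [610.  53. 229.] [-55.  93.]
68 [614.  50. 227.] [-51.  91.]
76 [617.  47. 223.] [-48.  89.]
84 [615.  50. 214.] [-50.  91.]
92 [618.  47. 211.] [-46.  89.]
100 [599.  68. 177.] [-70. 105.]
108 [598.  69. 169.] [-71. 106.]
116 [599.  69. 163.] [-70. 106.]
124 [599.  70. 155.] [-70. 107.]
132 [598.  71. 147.] [-71. 108.]
140 [598.  72. 139.] [-71. 108.]
148 [600.  70. 134.] [-69. 107.]
156 [599.  72. 125.] [-70. 109.]
164 [600.  71. 118.] [-69. 108.]
172 [600.  72. 110.] [-70. 109.]
180 [581.  93.  74.] [-93. 125.]
188 [588.  87.  75.] [-85. 121.]
196 [588.  86.  68.] [-84. 120.]
((646.1763305664062, -48.43475341796875), (362.82891845703125, 204.49122619628906), 76.83940887451172) 72.5900986596431
```

The fingertip should already be on the ledge by the state reading (z 67), but there is no contact force. The depth image also shows its lower end at about z 107, near crop pixel (470,172). I'm going with the camera and lack of contact: the tip is about 37 mm higher than reported. I'll lower it part of the way and check again.

servo_tool --pt "0 0 5 0" --pt "0 0 5 0" --pt "0 0 4 0" --pt "0 0 3 0" --pt "0 0 3 0" --pt "0 0 0 0"

```text
clock: 5.95
position: [590.3, 76.2, 46.5]
tcp_rot: [[-0.973, 0.232, -0.001], [0.232, 0.973, 0.0], [0.001, -0.0, -1.0]]
contact_force: [0.7, -0.4, 0.1]
finger_gap: 0.5
```

```bash
python3 - <<'E'
from h import *
rep()
from bench import imaging
s=imaging.snapshot("scene");W=world(s)
a=(210,150,190,150)
im=cv2.resize(s["color"][a[1]:a[1]+a[3],a[0]:a[0]+a[2],::-1],None,fx=4,fy=4,interpolation=cv2.INTER_CUBIC)
cv2.imwrite("pics/scene2.png",cv2.convertScaleAbs(im,alpha=1.6))
u=U(W)
k=(abs(u[...,0]+72)<10)&(abs(u[...,1]-111)<10)&(W[...,2]>60)&(W[...,2]<150)
print(np.sort(W[k][:,2]).round(0)[::4])
E
```

```text
t 5.95 p [590.3  76.2  46.5] unit [-80.1 111. ] F [ 0.66 -0.43  0.13] gap 0.5 yawerr deg -0.01 z [-0.001  0.    -1.   ]
[ 68.  69.  69.  70.  71.  72.  72.  73.  74.  88.  92.  95.  97. 100.
 101. 104. 107. 108. 110. 112. 115. 117. 120. 121. 123. 124. 127. 130.
 132. 135. 137. 140. 142. 144. 147. 148.]
```

View pics/scene2.png

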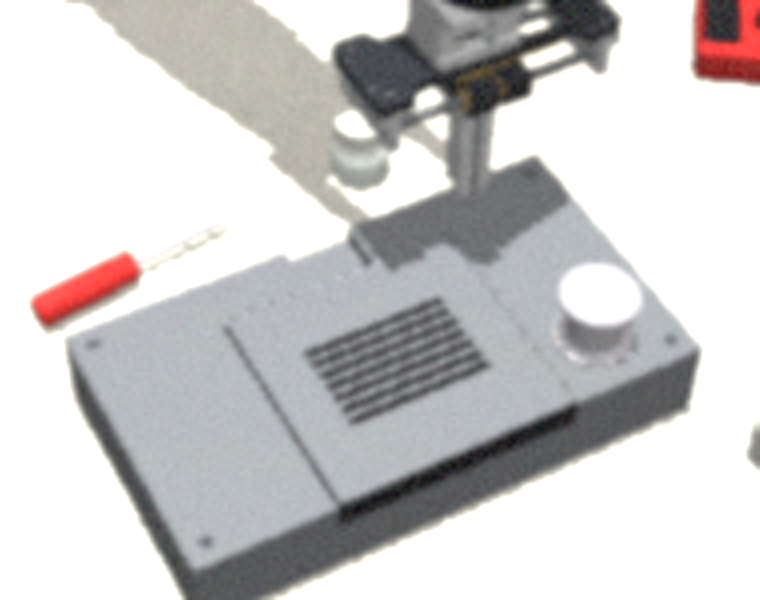

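The picture confirms it: the tip end is now near (472,192), about 17 mm above the ledge. The reported height is about 40 mm too low, so I'll keep descending with force checks.

servo_tool --pt "0 0 4 0" --pt "0 0 4 0" --pt "0 0 2 0" --pt "0 0 1 0" --pt "0 0 0 0"

```text
clock: 6.5
position: [590.6, 76.2, 35.9]
tcp_rot: [[-0.973, 0.232, -0.0], [0.232, 0.973, 0.0], [0.0, -0.0, -1.0]]
contact_force: [0.5, -0.5, -0.2]
finger_gap: 0.6
```

servo_tool --pt "0 0 1 0" --pt "0 0 0.5 0" --pt "0 0 0.5 0" --pt "0 0 0 0"

```text
clock: 6.9
position: [590.7, 76.3, 34.1]
tcp_rot: [[-0.973, 0.232, -0.0], [0.232, 0.973, 0.0], [0.0, 0.0, -1.0]]
contact_force: [-0.3, 0.6, 0.5]
finger_gap: 0.7
```

servo_tool --pt "0 0 0.5 0" --pt "0 0 0.5 0" --pt "0 0 0 0"

```text
clock: 7.2
position: [590.7, 76.2, 33.1]
tcp_rot: [[-0.973, 0.232, -0.0], [0.232, 0.973, 0.0], [0.0, 0.0, -1.0]]
contact_force: [0.6, 0.4, 0.6]
finger_gap: 0.3
```

servo_tool --pt "0 0 0.5 0" --pt "0 0 0.5 0" --pt "0 0 0 0"

```text
clock: 7.5
position: [590.7, 76.2, 32.1]
tcp_rot: [[-0.973, 0.232, -0.0], [0.232, 0.973, 0.0], [0.0, 0.0, -1.0]]
contact_force: [0.7, -0.4, -0.6]
finger_gap: 0.2
```

servo_tool --pt "0 0 0.5 0" --pt "0 0 0 0"

```text
clock: 7.7
position: [590.7, 76.3, 31.6]
tcp_rot: [[-0.973, 0.231, -0.0], [0.231, 0.973, 0.0], [0.0, 0.0, -1.0]]
contact_force: [-0.1, -0.9, -0.7]
finger_gap: 0.1
```

servo_tool --pt "0 0 0.5 0" --pt "0 0 0 0"

```text
clock: 7.9
position: [590.7, 76.3, 31.1]
tcp_rot: [[-0.973, 0.231, -0.0], [0.231, 0.973, 0.0], [0.0, 0.0, -1.0]]
contact_force: [0.5, -0.6, -0.4]
finger_gap: 0.7
```

servo_tool --pt "0 0 0.5 0" --pt "0 0 0 0"

```text
clock: 8.1
position: [590.8, 76.3, 31.0]
tcp_rot: [[-0.973, 0.231, 0.0], [0.231, 0.973, 0.0], [-0.0, 0.0, -1.0]]
contact_force: [-0.6, 0.9, 1.8]
finger_gap: 0.8
```

servo_tool --pt "0 0 0.5 0" --pt "0 0 0 0"

```text
clock: 8.3
position: [590.9, 76.2, 31.0]
tcp_rot: [[-0.973, 0.232, 0.001], [0.232, 0.973, 0.0], [-0.001, 0.0, -1.0]]
contact_force: [-2.3, -0.7, 5.5]
finger_gap: 0.2
```

servo_tool --pt "0 0 0.5 0" --pt "0 0 0 0"

```text
clock: 8.5
position: [590.8, 76.3, 31.0]
tcp_rot: [[-0.973, 0.231, 0.001], [0.231, 0.973, 0.0], [-0.001, 0.0, -1.0]]
contact_force: [-3.6, -0.4, 7.4]
finger_gap: 0.4
```

servo_tool --pt "0 0 0.5 0" --pt "0 0 0 0"

```text
clock: 8.7
position: [590.8, 76.2, 31.0]
tcp_rot: [[-0.973, 0.231, 0.001], [0.231, 0.973, 0.0], [-0.001, 0.0, -1.0]]
contact_force: [-3.9, -0.5, 8.3]
finger_gap: 0.3
```

Contact is made on the left end at a reported z of 31.0, with 8 N. I'll ease off a little and slide along the edge.

servo_tool --pt "0 0 -0.8 0" --pt "0 -4 0 0" --pt "0 -6 0 0" --pt "0 -8 0 0" --pt "0 -8 0 0" --pt "0 -8 0 0" --pt "0 -8 0 0" --pt "0 -4 0 0" --pt "0 0 0 0"

```text
clock: 9.6
position: [581.2, 31.0, 30.9]
tcp_rot: [[-0.973, 0.232, 0.003], [0.232, 0.973, 0.001], [-0.003, 0.001, -1.0]]
contact_force: [0.6, 2.0, 5.5]
finger_gap: 0.6
```

```bash
python3 -c "
from h import *;rep()"
```

```text
t 9.6 p [581.2  31.   30.9] unit [-78.5  64.9] F [0.6  2.01 5.55] gap 0.6 yawerr deg 0.03 z [ 0.003  0.001 -1.   ]
```

servo_tool --pt "0 -8 0 0" --pt "0 -8 0 0" --pt "0 -6 0 0" --pt "0 -4 0 0" --pt "0 0 0 0"

```text
clock: 10.1
position: [575.2, 5.9, 30.9]
tcp_rot: [[-0.973, 0.232, 0.003], [0.232, 0.973, 0.001], [-0.003, 0.001, -1.0]]
contact_force: [0.4, 3.1, 5.8]
finger_gap: 0.6
```

servo_tool --pt "0 -8 0 0" --pt "0 -8 0 0" --pt "0 -8 0 0" --pt "0 0 0 0"

```text
clock: 10.5
position: [567.2, -18.8, 28.7]
tcp_rot: [[-0.972, 0.233, -0.003], [0.233, 0.972, -0.001], [0.002, -0.002, -1.0]]
contact_force: [-1.0, 0.6, -0.7]
finger_gap: 0.2
```

```bash
python3 -c "
from h import *;rep()"
```

```text
t 10.5 p [567.2 -18.8  28.7] unit [-80.5  13.2] F [-0.99  0.56 -0.66] gap 0.2 yawerr deg 0.08 z [-0.003 -0.001 -1.   ]
```

The force vanished and z fell to 28.7 at unit y 13, so the tip is in the notch, as the camera measurement predicted. I'll move to its centre and press.

servo_tool --pt "0 -5 0 0" --pt "0 -4 0 0" --pt "0 0 2 0" --pt "0 0 2 0" --pt "0 0 1 0" --pt "0 0 0 0"

```text
clock: 11.1
position: [566.2, -25.7, 24.6]
tcp_rot: [[-0.973, 0.231, -0.001], [0.231, 0.973, 0.0], [0.001, 0.0, -1.0]]
contact_force: [0.3, 0.0, 0.0]
finger_gap: 0.8
```

servo_tool --pt "0 0 1 0" --pt "0 0 1 0" --pt "0 0 1 0" --pt "0 0 0 0"

```text
clock: 11.5
position: [566.6, -25.8, 22.8]
tcp_rot: [[-0.973, 0.231, 0.001], [0.231, 0.973, 0.0], [-0.0, 0.0, -1.0]]
contact_force: [-1.0, 0.5, 3.8]
finger_gap: 0.7
```

servo_tool --pt "0 0 1 0" --pt "0 0 1 0" --pt "0 0 1 0" --pt "0 0 0 0"

```text
clock: 11.9
position: [566.6, -25.8, 19.8]
tcp_rot: [[-0.973, 0.231, 0.001], [0.231, 0.973, 0.0], [-0.001, 0.0, -1.0]]
contact_force: [-1.8, 0.1, 4.5]
finger_gap: 0.4
```

servo_tool --pt "0 0 1 0" --pt "0 0 1 0" --pt "0 0 1 0" --pt "0 0 0 0"

```text
clock: 12.3
position: [566.6, -25.8, 16.9]
tcp_rot: [[-0.973, 0.231, 0.001], [0.231, 0.973, 0.0], [-0.001, 0.0, -1.0]]
contact_force: [-2.6, 0.8, 6.5]
finger_gap: 0.5
```

servo_tool --pt "0 0 1 0" --pt "0 0 0.5 0" --pt "0 0 0 0"

```text
clock: 12.6
position: [566.6, -25.8, 16.8]
tcp_rot: [[-0.973, 0.231, 0.001], [0.231, 0.973, 0.0], [-0.001, 0.0, -1.0]]
contact_force: [-4.3, 0.8, 11.4]
finger_gap: 0.4
```

The key has reached its stop: z holds at 16.8, 14.2 mm below the edge, while the force rises to 11 N. I'll hold briefly, then lift straight up and back off toward the robot.

servo_tool --pt "0 0 0 0" --pt "0 0 0 0" --pt "0 0 -5 0" --pt "0 0 -10 0" --pt "0 0 -20 0" --pt "0 0 -30 0" --pt "0 0 -30 0" --pt "0 0 -30 0" --pt "20 0 -10 0" --pt "0 0 0 0"

```text
clock: 13.6
position: [547.6, -21.2, 152.6]
tcp_rot: [[-0.973, 0.231, 0.005], [0.231, 0.973, -0.001], [-0.005, 0.001, -1.0]]
contact_force: [0.4, 0.5, 0.7]
finger_gap: 0.2
```

servo_tool --pt "25 0 0 0" --pt "30 0 0 0" --pt "30 0 0 0" --pt "30 0 0 0" --pt "0 0 0 0" --pt "0 0 0 0"

```text
clock: 14.2
position: [435.3, 5.3, 148.9]
tcp_rot: [[-0.973, 0.231, 0.0], [0.231, 0.973, -0.0], [-0.0, -0.0, -1.0]]
contact_force: [0.3, -0.5, -0.0]
finger_gap: 0.4
```

```bash
python3 - <<'E'
from h import *
rep()
from bench import imaging
a={"top":(195,100,190,150),"scene":(210,150,190,150)}
for n in a:
    s=imaging.snapshot(n);W=world(s);x=a[n]
    cv2.imwrite(f"pics/{n}3full.png",s["color"][:,:,::-1])
    im=cv2.resize(s["color"][x[1]:x[1]+x[3],x[0]:x[0]+x[2],::-1],None,fx=4,fy=4,interpolation=cv2.INTER_CUBIC)
    cv2.imwrite(f"pics/{n}3.png",cv2.convertScaleAbs(im,alpha=1.6))
    u=U(W);z=W[...,2]
    for nm,xx,yy in(("key",-80,4),("rimL",-50,55),("rimR",-50,-55),("coverrear",80,0),("ledge",-80,-110)):
        k=(abs(u[...,0]-xx)<7)&(abs(u[...,1]-yy)<12)&(z>30);print(n,nm,k.sum(),np.median(z[k]).round(1))
E
```

```text
t 14.2 p [435.3   5.3 148.9] unit [-214.5    6.1] F [ 0.28 -0.53 -0.03] gap 0.4 yawerr deg -0.02 z [ 0. -0. -1.]
top key 55 55.2
top rimL 51 82.0
top rimR 54 81.9
top coverrear 53 74.1
top ledge 51 69.1
scene key 20 57.0
scene rimL 29 84.3
scene rimR 40 84.5
scene coverrear 47 75.9
scene ledge 40 70.7
```

View pics/scene3.png

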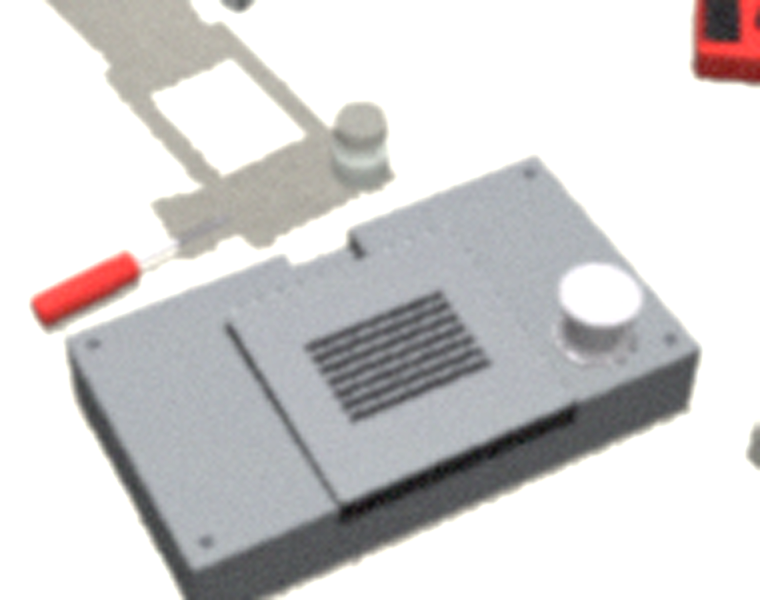

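View pics/top3full.png

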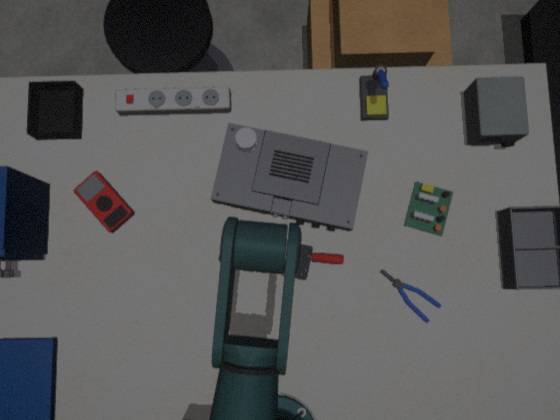

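The key is 14 mm below the edge, the cover's front is raised by about 9 mm, and the bystanders look unmoved. The arm is clear, so I'm handing in.

```bash
python3 -c "
from bench import order;print(order.finish_job())"
```

```text
the job is handed in; nothing more can be done
None
```

The key is fully down, the cover has popped up, and the job was handed in at about 14.3 s; no verdict was reported. I set the shut fingertips on the left end of the front edge (up to 8 N) and slid them along until they dropped into the notch. Its centre is about 4 mm left of the middle. I then pressed the key to its stop, lifted straight up and backed off toward the robot.

**Last checks:**
- **Key:** it sits 14 mm below the edge in both cameras, and it stopped against 11 N while pressed.
- **Cover:** its top near the front rim reads about 13 mm above the ledge, against 4 mm when shut. That is about 0.06 rad.
- **Bystanders:** they look unmoved in the pictures; I did not measure each one. The jar and the shaft of the screwdriver were hidden in the top view but visible in the scene view.
- **Arm:** it is clear of everything, with about zero force on the tool.

**One disagreement:** the reported TCP height was about 39 mm too low, with contact at z 31 on the 70 mm edge. The camera and the late contact both showed this, so I used the felt edge as the height reference. The reported x and y agreed with the cameras.

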